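Take the weight off the digester's cover and hold the cover open

TASK

The vial heater's hinged cover is weighed down by a steel ring that hangs round its knob. Lift the ring up off the knob, lay it flat on the cork mat without dropping it and let go of it; only then raise the cover by its knob or edge to 45 degrees and keep holding it there, because it falls shut on its own: finish while holding it open, so that a colleague can load vials. Leave the rack, the bottle and the beaker where they stand.

Things in the scene. Friction and masses are not known exactly. Their poses are not given: they have to be found in the camera images.
- digester: Vial heater (digester): white box 250 x 220 mm (its x, y) and 112 mm high, fixed to the bench, with an aluminium block and black vial caps inside. Origin: centre of its underside on the bench, z up; its front (dark display, small dial) faces its -x, towards the robot, turned by up to 12 degrees. The cover is part of it, hinged along its far (+x) edge.
- cover (a joint): Angle of the cover in rad: 0 shut (level), 0.785 = 45 degrees, stop at 1.4. It turns about the digester's +y axis through hinge, so that the front edge rises. Cover: steel frame with a clear window, 240 x 220 x 6 mm, about 0.5 kg; nothing keeps it open, it falls shut from any angle when let go. Shut, its underside is 112 mm and its flat top 118 mm above the bench. It starts shut.
- hinge (a point): Point on the hinge axis, midway along it: 115 mm to +x of the digester's origin and 112 mm above the bench, at the cover's underside.
- knob (a point): Centre of the cover's black knob: a drum 22 mm in diameter, its axis along the digester's y, flat ends 20 mm apart facing +y and -y (pinched there it can turn between the fingers as the cover rises), on a 14 mm steel stem. Cover shut: 80 mm to -x of the digester's origin, 168 mm above the bench. 195 mm from the hinge along the cover, 56 mm off it square to the cover; 45 mm behind the front edge.
- ring: Plain bright steel ring weight, 62 mm outside and 38 mm inside diameter, 32 mm high, about 0.47 kg, lying loosely round the knob's stem, flat on the cover's top. Origin: centre of its underside, z along its axis. Its underside has to rise 62 mm to clear the top of the knob.
- mat: Cork mat 150 x 150 mm, 5 mm thick, fixed on the bench to the left or right of the digester. Origin: centre of its underside, z up; its top is 5 mm above that.
- rack: Bystander: white test-tube rack with glass tubes, 180 x 60 mm, 142 mm high with tubes, on the side of the digester away from the mat. Origin: centre of its underside.
- bottle: Bystander: amber bottle, 64 mm diameter, 150 mm high. Origin: centre of its underside.
- beaker: Bystander: open glass beaker, 70 mm diameter, 90 mm high. Origin: centre of its underside.

How it is judged:
By the outcome, as a careful person would: the job done as asked, in the order asked, and still so for the second after the job is handed in, while the arm keeps its last pose, push and grip.
It also fails if it takes over 61 s, if anything falls off the work surface, if the arm or the gripper's body presses on something with over 40 N, if the wrist force passes 120 N, or if a joint passes its speed limit or range.

ROBOT

A 6-joint arm with a two-finger parallel gripper is mounted at the origin on the work surface. World frame = base frame: x ahead of the robot, y to its left, z up, the work surface at z = 0. Lengths are in m, angles in rad, forces in N, time in s.
With the tool pointing down it reaches from about 0.275 to 0.85 m from the base axis. Payload 19 kg.
Tool frame: the origin (TCP) lies between the finger pads; the fingertips stand ahead of it and the grasp point (between the pads) lies 5 mm behind it (env.finger_overhang is the z of the fingertips in the tool frame, in m); z points along the fingers, y is the line along which they close (so a half turn about z gives the same grasp; the last joint's range is limited). The gripper opens to 85 mm and grips with 20 to 120 N. Pads are 22 mm wide; open, the fingers measure 114 mm over their backs; the gripper's body (76 mm by 85 mm) begins 54 mm behind the grasp point. The pads swing forward as they close: fully open they stand 13 mm farther back than shut.
Start: joints at [-0.134, 0.15, 1.437, -0, 1.554, -0.134], TCP at [0.575, -0, 0.245] pointing down, gripper open.
Joint ranges: [-2.8, 2.8], [-0.68, 2.1], [0.12, 2.68], [-1.39, 4.53], [0.16, 2.79], [-2.81, 2.81]. Speed limits (rad/s): [1.89, 1.89, 2.22, 3.01, 3.01, 3.01].

INTERFACE

Orientations are given as [roll, pitch, yaw] about the fixed x, y, z axes, in that order (R = Rz(yaw) Ry(pitch) Rx(roll)).
In Python, from workcell import env gives the robot as it stands.
- The arm moves only by the shell command python3 -m inch 'ROWS' [OPENING] [FORCE]. ROWS is JSON, a list of rows, each a list of 4 numbers: the shift along the tool's x, y, z in mm, then the turn about the tool's z in degrees. In form: [[dx, dy, dz, spin], ...]. A call has 1 to 8 rows; each row is the pose to reach, as a shift and turn from the pose commanded when the call began, along the tool's axes at that moment; what a row does not reach only later rows make up. A row lasts 1/8 s, in which the tool goes at most 62.5 mm and 10.7 degrees, less where a joint would pass 70% of its speed; a pose out of reach is approached as far as the arm can. A call with a gripper value outside its range is refused whole. OPENING is the closure, from 0 (fully open) to 1 (shut), set as the call begins (- or left out, the last holds). The fingers move at their own pace and stop on an object; FORCE is the grip in N (left out, the last holds). Time passes only in rows, so rows that repeat a pose let the fingers close. It gives the time, the measured TCP pose, the force, the opening and the grip force at its end, in the units of the state.
- env.sense(): the state, without advancing time (a new reading comes with each control period).
- env.get_image(name): name is "scene" or "side" or "wrist"; returns a dict with "img" (420x560x3 uint8, blue, green, red), "fx", "fy", "cx", "cy" (pixels), "distortion" ([k1, k2, p1, p2, k3] as OpenCV has them; the pictures are not rectified), "extrinsics" (4x4, takes a point from world to camera coordinates). Camera axes: x right, y down, z forward; pixel columns grow to the right and rows downward; lengths in m; the calibration is good to about 2 mm. A picture is of the moment at which its call begins. There is no depth.
- env.sign_off(): hands the job in; it is judged then, once.
The state is a dict: "clock": time; "q": joint angles; "qvel": joint speeds; "joint_efforts": joint torques, N m; "position": TCP position; "orientation": TCP orientation; "ft_force": force on the tool from outside, world axes, zero at the start; "ft_torque": the same for the moment, N m; "grip_width": opening from 0.0 (shut) to 1.0 (fully open); "finger_force": force on a finger pad.
Only numpy, scipy, OpenCV 4.12 (cv2) and the standard library are available. Lean on these libraries where they do the work, as an engineer would, in place of code of your own. Each camera call takes 0.05 s, during which the arm holds its last target. There are 200 camera calls.

## Working session

There is one attempt and no reset: what is moved stays moved. The work goes in short steps, Python scripts to look and compute and a shell command to move; the robot and the scene stay as the last step left them, time stands still between calls to the robot, and variables do not carry over. Pictures are saved under pics/ and viewed, at most 10 in all, crops included, and the job is handed in when it is done.

```bash
mkdir -p pics; cat > h.py <<'E'
import numpy as np, cv2
from workcell import env
def K(d): return np.array([[d["fx"],0,d["cx"]],[0,d["fy"],d["cy"]],[0,0,1]])
def ray(d,u,v):
    p=cv2.undistortPoints(np.array([[[u,v]]],float),K(d),np.array(d["distortion"]))[0,0]
    E=np.array(d["extrinsics"]);R=E[:3,:3];t=E[:3,3]
    return -R.T@t, R.T@np.array([p[0],p[1],1])
def onz(d,u,v,z):
    c,r=ray(d,u,v); return c+r*(z-c[2])/r[2]
def proj(d,P):
    E=np.array(d["extrinsics"])
    return cv2.projectPoints(np.array(P,float).reshape(-1,3),cv2.Rodrigues(E[:3,:3])[0],E[:3,3],K(d),np.array(d["distortion"]))[0][:,0]
E
python3 - <<'E'
from h import *
ims=[]
for n in("scene","side","wrist"):
    d=env.get_image(n); cv2.imwrite(f"pics/{n}0.png",d["img"]); ims.append(d["img"])
    import pickle; pickle.dump(d,open(f"{n}0.pkl","wb"))
print(env.finger_overhang, env.sense())
E
```

```text
0.014 {'clock': 0.15, 'q': array([-1.34010886e-01,  1.50906336e-01,  1.43786680e+00,  1.06127375e-05,
        1.55380761e+00, -1.33973840e-01]), 'qvel': array([-0.0002301 ,  0.00024811, -0.00097433,  0.00049569,  0.00175873,
        0.00057615]), 'joint_efforts': array([ 2.28272773e-03, -7.13383126e+01, -5.71041870e+01, -3.10331814e-05,
        7.20541226e-03, -6.05664604e-05]), 'position': array([5.74823693e-01, 1.01371867e-06, 2.44802585e-01]), 'orientation': array([-3.14061483e+00, -1.42499212e-04,  1.57075903e+00]), 'ft_force': array([ 0.2642896 , -1.03403573, -0.43803895]), 'ft_torque': array([ 0.02717781, -0.02621325,  0.01727366]), 'finger_force': 0.0, 'grip_width': 1.0006081180263127}
```

View pics/scene0.png

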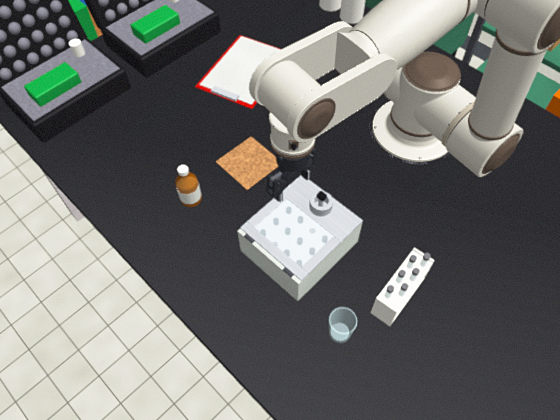

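View pics/side0.png

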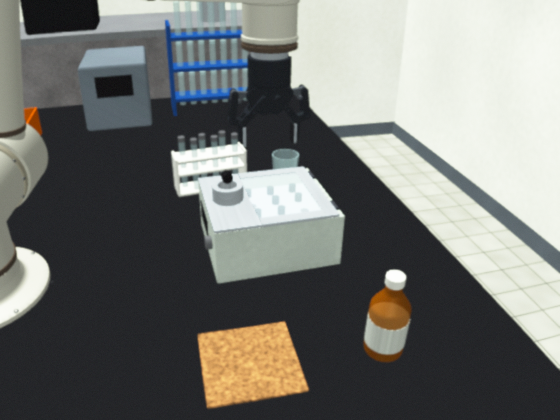

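View pics/wrist0.png

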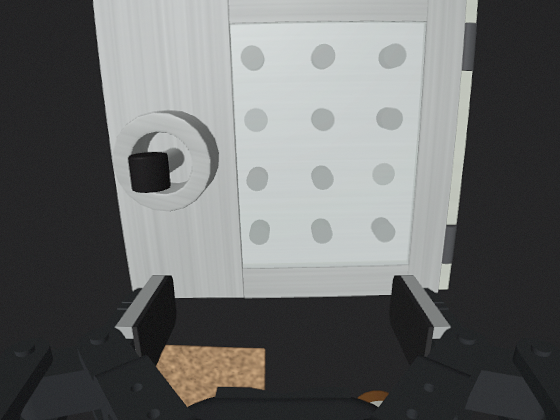

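The scene and side views show the mat left of the digester (scene about (248,163)), the bottle beyond it, and the rack and beaker to the right. In the wrist view the ring sits at about (162,161) and the knob at (150,172). The cover's left edge runs (133,297)–(437,293).

```bash
cat > m.py <<'E'
from h import *
import pickle
W,S,D=[pickle.load(open(f"{n}0.pkl","rb")) for n in("wrist","scene","side")]
f=lambda p:np.round(np.asarray(p)*1000,1)
def yawof(pts,z):
    P=np.array([onz(W,u,v,z)[:2] for u,v in pts]);d=P[1]-P[0]
    return f(P).tolist(),round(np.degrees(np.arctan2(d[1],d[0])),2)
for pts in([(98,20),(132,285)],[(133,297),(437,294)],[(230,23),(243,267)],[(243,267),(408,264)],[(230,22),(424,21)],[(424,22),(409,263)]): print(yawof(pts,.118))
# subpixel line fit of window's left edge and cover's front edge
g=cv2.cvtColor(W["img"],cv2.COLOR_BGR2GRAY).astype(float)
def edge(rows,lo,hi,dark_left):
    pts=[]
    for v in rows:
        r=np.diff(cv2.GaussianBlur(g,(5,5),0)[v,lo:hi]); u=lo+np.argmax(np.abs(r))+.5
        pts.append(onz(W,u,v,.118)[:2])
    pts=np.array(pts);vx,vy,x,y=cv2.fitLine(pts.astype(np.float32),cv2.DIST_HUBER,0,.001,.001).ravel()
    print("line",np.degrees(np.arctan2(vy,vx)),f((x,y)))
edge(list(range(10,100,5))+list(range(220,285,5)),85,145,1)
# knob in wrist, both others
def blob(d,mask,box):
    m=np.zeros_like(mask);x0,y0,x1,y1=box;m[y0:y1,x0:x1]=mask[y0:y1,x0:x1]
    n,l,s,c=cv2.connectedComponentsWithStats(m);i=1+np.argmax(s[1:,4]);return s[i],c[i]
gray=lambda d:cv2.cvtColor(d["img"],cv2.COLOR_BGR2GRAY)
ks=[]
for d,box in((W,(120,140,185,200)),(D,(215,165,240,190)),(S,(310,186,332,204))):
    s,c=blob(d,(gray(d)<60).astype(np.uint8),box);print("knob",s,c,f(onz(d,*c,.168)));ks.append(ray(d,*c))
A=sum(np.eye(3)-np.outer(r,r)/(r@r) for c,r in ks);b=sum((np.eye(3)-np.outer(r,r)/(r@r))@c for c,r in ks)
print("tri",f(np.linalg.solve(A,b)))
for d,box in((S,(205,130,280,195)),(D,(180,310,320,415))):
    h=cv2.cvtColor(d["img"],cv2.COLOR_BGR2HSV)
    m=cv2.inRange(h,(5,90,90),(25,255,255));s,c=blob(d,m,box);print("mat",s,c,f(onz(d,*c,.005)))
# ring top ellipse extents
for uv in((113,160),(210,160),(162,111),(162,211)): print(f(onz(W,*uv,.150)))
x=cv2.resize(W["img"][90:230,90:240],None,fx=4,fy=4,interpolation=cv2.INTER_CUBIC);cv2.imwrite("pics/ring.png",x)
E
python3 m.py
```

```text
([[455.0, 125.8], [456.7, -63.7]], np.float64(-89.48))
([[456.1, -74.4], [695.4, -72.0]], np.float64(0.56))
([[540.9, 121.3], [544.2, -47.7]], np.float64(-88.89))
([[544.2, -47.7], [669.2, -45.8]], np.float64(0.89))
([[540.9, 121.9], [664.8, 123.7]], np.float64(0.8))
([[664.9, 123.1], [669.9, -44.9]], np.float64(-88.28))
line -88.995834 [453.8  58.7]
knob [ 128  152   42   41 1490] [149.16912752 171.45100671] [498.7  35.4 168. ]
knob [220 171  12  12 104] [226.5        176.04807692] [499.1  35.5 168. ]
knob [320 186  12   8  58] [327.05172414 188.4137931 ] [473.9  29.9 168. ]
tri [493.   34.2 173.7]
mat [ 216  136   63   54 1865] [248.22573727 162.29865952] [ 482.6 -282.     5. ]
mat [ 197  321  112   87 7308] [249.14135194 364.27695676] [ 473.9 -292.2    5. ]
[470.   39.3 150. ]
[530.2  38.7 150. ]
[503.3  68.  150. ]
[497.7   6.5 150. ]
```

View pics/ring.png

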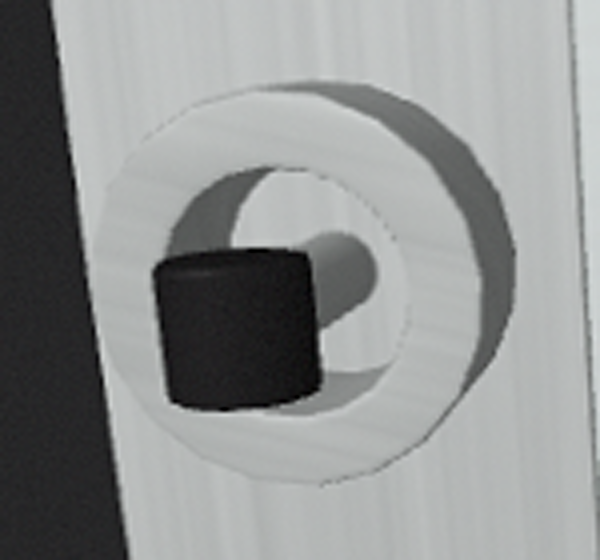

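The ring's top face is centred at about (500.4, 37.2) mm, and the knob at (498.7, 35.4). That leaves an offset of about 2 mm, which I'll take out once the ring is gripped. Yaw is about 0.8°, and the mat centre is about (475, −290).

```bash
python3 -m inch '[[18,-37,0,45],[35,-74,0,89],[35,-74,0,89],[35,-74,0,89],[35,-74,0,89],[35,-74,0,89],[35,-74,0,89],[35,-74,0,89]]' 0 40
python3 -m inch '[[0,0,0,3],[0,0,0,3],[0,0,0,3]]'
python3 - <<'E'
from h import *; import pickle
from scipy.spatial.transform import Rotation as R
s=env.sense(); print(s["q"],s["position"],np.degrees(s["orientation"]))
D=pickle.load(open("side0.pkl","rb")); print("bottle",onz(D,385,348,.0), onz(D,395,280,.15))
E
```

```text
clock: 1.15
position: [0.5009, 0.035, 0.2451]
orientation: [-3.142, 0.0, 0.065]
ft_force: [0.0, -0.1, 0.3]
grip_width: 1.001
finger_force: 0.0
clock: 1.52
position: [0.5009, 0.035, 0.2452]
orientation: [-3.142, 0.0, 0.02]
ft_force: [0.2, 0.3, 0.5]
grip_width: 0.994
finger_force: 0.0
[-8.38159531e-02 -2.07542241e-03  1.60093074e+00  2.04956236e-05
  1.54296779e+00  1.46708103e+00] [0.5009395  0.03499158 0.24521326] [-1.79997465e+02  1.30116693e-02  1.14011591e+00]
bottle [ 0.69604166 -0.3081564   0.        ] [ 0.68595095 -0.31727733  0.15      ]
```

```bash
python3 -m inch '[[0,0,30,0],[0,0,60,0],[0,0,80,0],[0,0,90,0],[0,0,100,0],[0,0,106,0],[0,0,109,0],[0,0,109,0]]'
python3 - <<'E'
from h import *
a=env.get_image("side")["img"];b=env.get_image("wrist")["img"]
v=np.hstack([cv2.resize(a[100:260,150:330],(400,356)),cv2.resize(b,(400,356))]);cv2.imwrite("pics/down.png",v)
E
```

```text
clock: 2.52
position: [0.501, 0.035, 0.1364]
orientation: [3.142, -0.0, 0.018]
ft_force: [-0.5, 1.0, 0.1]
grip_width: 0.998
finger_force: 0.0
```

View pics/down.png

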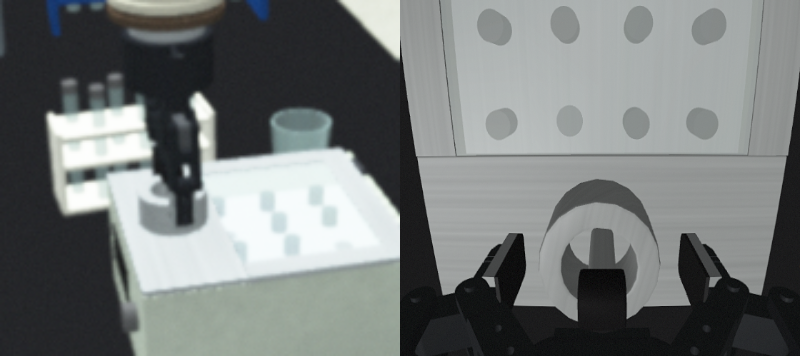

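The fingers straddle the ring, with ring and knob centred between the pads (about (601, 270) in the right half). Closing now.

```bash
python3 -m inch '[[0,0,0,0],[0,0,0,0],[0,0,0,0],[0,0,0,0],[0,0,0,0],[0,0,0,0],[0,0,0,0],[0,0,0,0]]' 1 70
python3 -m inch '[[0,0,-1,0],[0,0,-2,0],[0,0,-3,0],[-1,0,-3,0],[-2,0,-3,0],[-2,0,-3,0]]'
python3 - <<'E'
from h import *
for n,z in(("wrist",0),):
  d=env.get_image(n);s=env.sense();print(s["position"],s["ft_force"],s["grip_width"])
  k=np.array([.4987,.0354]);print("knob proj",proj(d,[[*k,.168]]))
  b=d["img"];cv2.imwrite("pics/lift.png",cv2.resize(b[180:420,140:420],None,fx=2.4,fy=2.4))
  import pickle;pickle.dump(d,open("w1.pkl","wb"))
E
```

```text
clock: 3.62
position: [0.5012, 0.0351, 0.1373]
orientation: [-3.141, -0.001, 0.018]
ft_force: [-5.5, 3.3, 11.8]
grip_width: 0.714
finger_force: 73.3
clock: 4.38
position: [0.4989, 0.035, 0.1392]
orientation: [-3.142, 0.0, 0.018]
ft_force: [0.4, 0.8, -6.0]
grip_width: 0.709
finger_force: 76.5
[0.49893537 0.03493883 0.1392736 ] [ 0.35262107 -0.27122436 -4.1582735 ] 0.7050980501691382
knob proj [[283.20701342 341.64478103]]
```

View pics/lift.png

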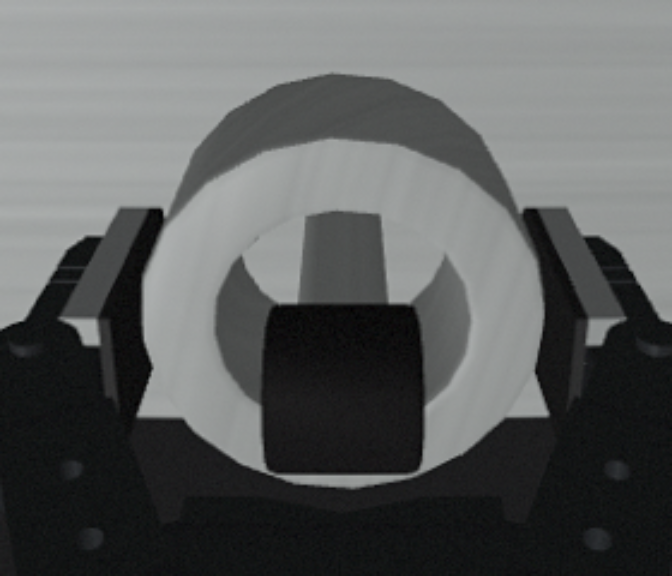

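The ring is held and centred laterally on the knob: both centre at crop column 343. Next I check fore-and-aft alignment by casting the top circle's extremes.

```bash
python3 - <<'E'
from h import *; import pickle
d=pickle.load(open("w1.pkl","rb"))
for z in(.152,.154):
  P=[onz(d,140+u/2.4,180+v/2.4,z)*1000 for u,v in((143,305),(544,310),(330,138),(350,488),(340,211))]
  print(z,np.round(P,1).tolist())
# knob's upper drum outline: silhouette nearest / farthest rows -> x at z .168
print([np.round(onz(d,140+343/2.4,180+v/2.4,.168)*1000,1).tolist() for v in(304,473)])
c=ray(d,280,210)[0];print(c)
E
```

```text
0.152 [[500.8, 65.3, 152.0], [501.0, 5.5, 152.0], [528.0, 37.8, 152.0], [467.3, 33.8, 152.0], [516.9, 36.2, 152.0]]
0.154 [[502.1, 64.8, 154.0], [502.2, 6.0, 154.0], [528.8, 37.8, 154.0], [469.2, 33.8, 154.0], [517.8, 36.2, 154.0]]
[[511.5, 35.7, 168.0], [484.5, 35.2, 168.0]]
[0.57302506 0.03697357 0.26795705]
```

Ring and knob are coaxial to within about 1 mm, so I lift.

```bash
python3 -m inch '[[0,0,-8,0],[0,0,-18,0],[0,0,-28,0],[0,0,-40,0],[0,0,-52,0],[0,0,-64,0],[0,0,-78,0],[0,0,-90,0]]'
python3 -m inch '[[0,0,-5,0],[0,0,-5,0]]'
```

```text
clock: 5.42
position: [0.499, 0.0349, 0.2303]
orientation: [3.142, -0.0, 0.018]
ft_force: [0.4, 0.3, -5.7]
grip_width: 0.711
finger_force: 76.9
clock: 5.68
position: [0.499, 0.0349, 0.2344]
orientation: [3.142, -0.0, 0.018]
ft_force: [-0.1, -0.1, -5.1]
grip_width: 0.707
finger_force: 76.9
```

Held and clear, with about 5 N of weight showing. Carrying it to the mat.

```bash
python3 -m inch '[[-3,30,0,0],[-7,75,0,0],[-12,125,0,0],[-16,175,0,0],[-21,225,0,0],[-25,270,0,0],[-28,305,0,0],[-30,325,0,0]]'
python3 -m inch '[[0,0,20,0],[0,0,50,0],[0,0,85,0],[0,0,120,0],[0,0,140,0],[0,0,155,0],[0,0,165,0],[0,0,170,0]]'
python3 - <<'E'
from h import *
a=env.get_image("side");print(env.sense()["position"])
cv2.imwrite("pics/mat.png",cv2.resize(a["img"][250:420,150:350],(700,595)))
E
```

```text
clock: 6.68
position: [0.4745, -0.292, 0.2334]
orientation: [-3.141, 0.001, 0.017]
ft_force: [1.0, 0.9, -5.6]
grip_width: 0.702
finger_force: 77.3
clock: 7.68
position: [0.4751, -0.2905, 0.0641]
orientation: [3.142, 0.0, 0.019]
ft_force: [0.6, -0.2, -4.9]
grip_width: 0.706
finger_force: 77.5
[ 0.47492731 -0.29044929  0.0637386 ]
```

View pics/mat.png

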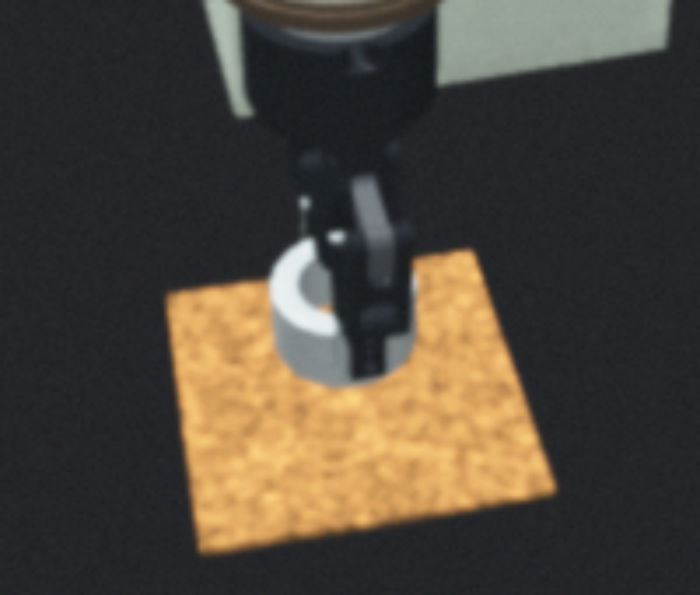

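The ring hangs over the mat's middle ((340,310) in the crop), about 40 mm above it.

```bash
python3 -m inch '[[0,0,12,0],[0,0,24,0],[0,0,30,0],[0,0,34,0],[0,0,36,0],[0,0,37,0],[0,0,37,0]]'
python3 -m inch '[[0,0,1,0],[0,0,2,0],[0,0,2,0]]'
```

```text
clock: 8.6
position: [0.475, -0.2906, 0.0274]
orientation: [3.141, -0.0, 0.018]
ft_force: [-0.4, 0.4, -5.4]
grip_width: 0.708
finger_force: 77.5
clock: 8.98
position: [0.4749, -0.2905, 0.0252]
orientation: [-3.141, 0.0, 0.018]
ft_force: [-0.1, 0.4, -5.3]
grip_width: 0.708
finger_force: 77.5
```

```bash
python3 -m inch '[[0,0,0.5,0],[0,0,1,0],[0,0,1,0]]'
python3 -m inch '[[0,0,0.5,0],[0,0,1,0],[0,0,1,0]]'
```

```text
clock: 9.35
position: [0.475, -0.2906, 0.0245]
orientation: [3.141, -0.0, 0.018]
ft_force: [-2.6, 1.5, 0.3]
grip_width: 0.709
finger_force: 78.1
clock: 9.72
position: [0.475, -0.2906, 0.0244]
orientation: [3.141, -0.0, 0.019]
ft_force: [-8.1, 5.7, 17.0]
grip_width: 0.713
finger_force: 79.8
```

On the mat. I ease off 1 mm, open, and retreat upwards.

```bash
python3 -m inch '[[0,0,-0.5,0],[0,0,-1,0],[0,0,-1,0]]'
python3 -m inch '[[0,0,0,0],[0,0,0,0],[0,0,0,0],[0,0,0,0],[0,0,0,0],[0,0,0,0]]' 0
python3 -m inch '[[0,0,-10,0],[0,0,-30,0],[0,0,-60,0],[0,0,-100,0],[0,0,-150,0],[0,0,-190,0],[0,0,-215,0],[0,0,-220,0]]'
python3 - <<'E'
from h import *
a=env.get_image("side")["img"];b=env.get_image("wrist")["img"]
cv2.imwrite("pics/placed.png",np.hstack([cv2.resize(a,(400,300)),cv2.resize(b,(400,300))]))
E
```

```text
clock: 10.1
position: [0.475, -0.2905, 0.0244]
orientation: [3.142, 0.0, 0.018]
ft_force: [-3.7, 2.3, 4.5]
grip_width: 0.707
finger_force: 78.5
clock: 10.85
position: [0.4749, -0.2906, 0.0243]
orientation: [3.142, 0.0, 0.018]
ft_force: [1.2, -0.3, 0.7]
grip_width: 1.005
finger_force: 0.0
clock: 11.85
position: [0.4753, -0.2908, 0.2464]
orientation: [3.14, -0.002, 0.018]
ft_force: [0.2, 0.6, -0.1]
grip_width: 1.001
finger_force: 0.0
```

View pics/placed.png

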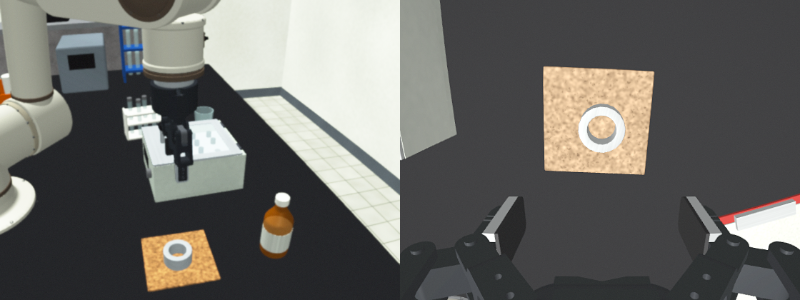

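The ring lies flat inside the mat ((178,255) left, (601,128) right). Now to the knob.

```bash
python3 -m inch '[[3,-30,0,0],[7,-75,0,0],[12,-125,0,0],[16,-175,0,0],[21,-225,0,0],[25,-270,0,0],[28,-308,0,0],[29,-326,0,0]]'
python3 -m inch '[[0,0,20,0],[0,0,40,0],[0,0,58,0],[0,0,70,0],[0,0,78,0],[0,0,81,0],[0,0,81,0]]'
python3 -m inch '[[0,0,0,0],[0,0,0,0],[0,0,0,0],[0,0,0,0],[0,0,0,0],[0,0,0,0],[0,0,0,0],[0,0,0,0]]' 1 40
python3 - <<'E'
from h import *
b=env.get_image("wrist")["img"];s=env.sense();print(s["position"],s["ft_force"],s["grip_width"],s["finger_force"])
a=env.get_image("side")["img"]
cv2.imwrite("pics/knob.png",np.hstack([cv2.resize(a[100:260,150:330],(400,356)),cv2.resize(b,(400,356))]))
E
```

```text
clock: 12.95
position: [0.4975, 0.0376, 0.2432]
orientation: [-3.141, 0.002, 0.02]
ft_force: [-0.1, 0.3, 0.3]
grip_width: 1.0
finger_force: 0.0
clock: 13.82
position: [0.4981, 0.0359, 0.1635]
orientation: [3.142, -0.0, 0.018]
ft_force: [-0.6, -0.1, -0.4]
grip_width: 1.007
finger_force: 0.0
clock: 14.82
position: [0.498, 0.035, 0.1636]
orientation: [3.14, -0.0, 0.018]
ft_force: [-2.9, -9.9, 3.4]
grip_width: 0.225
finger_force: 42.9
[0.49800009 0.03500948 0.16357398] [-1.67971436 -9.52393263  3.29059641] 0.2275186316863192 42.94848024845123
```

View pics/knob.png

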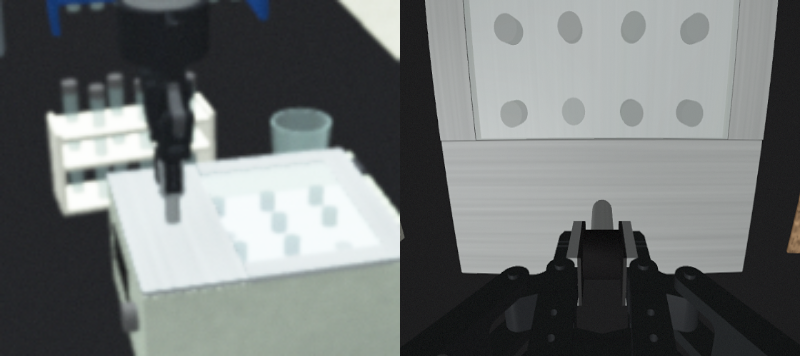

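The knob is pinched on its flat ends (column 602, right half). I follow the hinge arc up to about 20° first and check the forces.

```bash
python3 -m inch '[[1,0.7,-4,0],[2.7,0.7,-8.5,0],[5.6,0.7,-16.8,0],[9,0.7,-25,0],[12.7,0.7,-33,0],[16.8,0.7,-40.9,0],[21.1,0.7,-48.6,0],[30.9,0.7,-63.3,0]]' - 40
python3 -m inch '[[0,0,0,0],[0,0,0,0]]'
```

```text
clock: 15.92
position: [0.5285, 0.0356, 0.2264]
orientation: [3.141, 0.002, 0.018]
ft_force: [3.2, -4.7, -9.8]
grip_width: 0.225
finger_force: 39.8
clock: 16.18
position: [0.5286, 0.0356, 0.2265]
orientation: [3.141, 0.001, 0.018]
ft_force: [-2.1, -5.6, -2.2]
grip_width: 0.225
finger_force: 41.0
```

```bash
python3 -m inch '[[5,0,-7,0],[11,0,-13.9,0],[17,0,-20.5,0],[23.2,0,-26.7,0],[29.7,0,-32.6,0],[36.5,0,-38.4,0],[43.5,0,-43.8,0],[50.7,0,-48.9,0]]'
python3 -m inch '[[7.5,0,-4.8,0],[13,0,-8.2,0],[18.2,0,-11,0],[18.2,0,-11,0],[18.2,0,-11,0]]'
python3 - <<'E'
from h import *
d=env.get_image("side");s=env.sense();print(s["position"],s["ft_force"],s["grip_width"],s["finger_force"])
b=env.get_image("scene")["img"]
cv2.imwrite("pics/open.png",np.hstack([cv2.resize(d["img"],(450,338)),cv2.resize(b[130:360,180:450],(350,338))]))
E
```

```text
clock: 17.18
position: [0.5792, 0.0366, 0.2753]
orientation: [3.141, 0.002, 0.018]
ft_force: [-3.0, -3.7, -4.6]
grip_width: 0.231
finger_force: 39.7
clock: 17.8
position: [0.5974, 0.037, 0.2862]
orientation: [3.141, 0.001, 0.018]
ft_force: [-2.6, -5.0, -2.5]
grip_width: 0.229
finger_force: 39.7
[0.59732744 0.03696209 0.28618688] [-3.28954324 -4.44952326 -3.29436911] 0.22303995684414862 39.65840756893158
```

View pics/open.png

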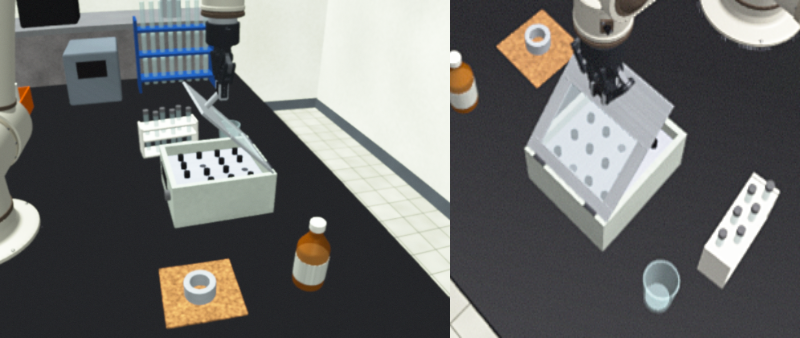

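The cover stands open at about 45° with the knob still in the grip (displacement 99 / 123 mm, so about 45.8°). The ring is on the mat and the rack, bottle and beaker haven't moved. Handing in.

```bash
python3 -c "
from workcell import env
print(env.sign_off())"
```

```text
the job is handed in; nothing more can be done
None
```

I laid the ring flat on the cork mat and released it, then raised the cover by its knob to about 46°, where the arm is still holding it; the job is handed in at about 18 s, and the rack, bottle and beaker were not touched.

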